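# Swap the mixed-up lids of three clay jars

### The arm

A 6-joint arm with a two-finger parallel gripper is mounted at the origin on the work surface. World frame = base frame: x ahead of the robot, y to its left, z up, the work surface at z = 0. Lengths are in mm, angles in rad, forces in N, time in s.
With the tool pointing down it reaches from about 325 to 900 mm from the base axis. Payload 6.1 kg.
Tool frame: the origin (TCP) lies at the very end of the fingers, on their centre line; the grasp point (between the pads) lies env.grip_depth behind it (env.grip_depth is the distance from the TCP to the grasp point, in mm); z points along the fingers, y is the direction in which the jaws open and shut (so a half turn about z gives the same grasp; the last joint's range is limited). The gripper opens to 85 mm and grips with 20 to 120 N. Pads are 22 mm wide; open, the fingers measure 114 mm over their backs; the gripper's body (76 mm by 85 mm) begins 54 mm behind the grasp point. The pads swing forward as they close: fully open they stand 13 mm farther back than shut.
Start: joints at [-1.236, 0.22, 1.526, -0, 1.395, -0.126], TCP at [277.908, -559.806, 231.3] pointing down, gripper open.
Joint ranges: [-2.98, 2.98], [-0.91, 2.08], [0.09, 2.57], [-1.24, 4.39], [0.2, 2.65], [-2.68, 2.68]. Speed limits (rad/s): [2.57, 2.57, 3.01, 3.14, 3.14, 3.14].

### API

Orientations are given as a rotation vector (axis times angle).
In Python, from bench import env, capture, get_calibration, workorder, spotter gives the robot as it stands.
- The arm moves only by the tool move_arm, never from a script. Its argument "moves" is a list of rows, each an object of numbers: "tx", "ty", "tz": the shift along the tool's x, y, z in cm; "rx", "ry", "rz": the turn, a rotation vector about the tool's x, y, z in rad; "fingers": the finger opening in cm, from 0 to 8.54. A call has 1 to 8 rows; each row shifts and turns the commanded pose from where the row before left it, along the tool's axes as they then stand; what a row does not reach is not made up. A row lasts 1/8 s, in which the tool goes at most 62.5 mm and 10.7 degrees, less where a joint would pass 70% of its speed; a pose out of reach is approached as far as the arm can. A call is refused whole if a number of a shift passes 6.25 or a number of a turn 0.188, either way. A call with a gripper value outside its range is refused whole. The fingers move at their own pace and stop on an object; "squeeze" is the grip in N (left out, the last holds). Time passes only in rows, so rows that do not move let the fingers close. It gives the time, the measured TCP pose, the force and the opening at its end, in the units of the state.
- env.read_state(): the state, without advancing time (a new reading comes with each control period).
- capture(name): name is "scene" or "top"; returns the picture (480x640x3 uint8, red, green, blue); there is no depth.
- get_calibration(name): a dict with "fx", "fy", "cx", "cy" (pixels), "xyz" and "orientation" of the camera in the world. Camera axes: x right, y up, looking along -z (the intrinsics and any distortion apply to the point x, -y, -z); pixel columns grow to the right and rows downward; lengths in mm; the calibration is good to about 2 mm. A picture is of the moment at which its call begins. get_calibration takes no time and is no camera call.
- workorder.hand_in(): hands the job in, once; it reports no verdict.
Trained networks look in the newest picture that a camera, given by its name, has taken for a name from the list of things; names that differ only in an ending like _2 or _b are one class to them, and where a whole thing is asked for, a point or a joint stands for the part that bears it (a point fixed in the world has none). Each returns a list of dicts, best first, with "confidence" (0 to 1); they miss things now and then, are a little off and sometimes report something else, mostly with a low value. They report only what shows in the picture. A call takes as long as a camera call. They do not tell look-alikes from the thing itself.
- spotter.cut_out(camera, name): "region" (480x640 bool, what is visible of it) and "rect" ([left, top, right, bottom] in pixels, round what is visible of it).
The state is a dict: "clock": time; "joint_pos": joint angles; "joint_vel": joint speeds; "effort": joint torques, N m; "tcp_pos": TCP position; "eef_rot": TCP orientation; "force": force on the tool from outside, world axes, zero at the start; "ft_torque": the same for the moment, N m; "width": finger opening in mm.
Only numpy, scipy, OpenCV 4.12 (cv2) and the standard library are available. Lean on these libraries where they do the work, as an engineer would, in place of code of your own. Each camera call takes 0.05 s, during which the arm holds its last target. There are 200 camera calls.

### The job

The lids of the three clay jars have been mixed up, each on a wrong jar: put every lid on the jar of its own shape (round, square, oblong), seated in the mouth, with the square and oblong lids turned in line with their jars' sides. Park one lid on the empty white plaster disc on the way and leave none there at the end. Set the lids down gently, do not drop them, and leave the jars standing where they are.

Things in the scene. Friction and masses are not known exactly. Their poses are not given: they have to be found in the camera images.
- lid_round: Round lid: disc 64 mm across and 9 mm thick, with a round knob 22 mm across standing on its centre, 29 mm tall (knob from 9 to 38 mm above the origin). Below it a round plug, 30 mm across and 8 mm long, drops into a jar's mouth (42 mm). Origin on the axis, at the flat underside of the rim (top of the plug), so on a seated lid it is level with the jar's top; z up. All of bare fired clay, about 80 g. 
- lid_square: Square lid: 62 x 62 mm, 9 mm thick, with a square knob 22 x 22 mm on its centre, 29 mm tall (9 to 38 mm above the origin), sides along x and y. Below it a round plug, 30 mm across and 8 mm long, drops into a jar's mouth (42 mm). Origin on the axis, at the flat underside of the rim (top of the plug), so on a seated lid it is level with the jar's top; z up. All of bare fired clay, about 80 g. 
- lid_oblong: Oblong lid: 86 mm (x) x 52 mm (y), 9 mm thick, with a tab knob 40 mm long (x) and 20 mm wide (y) on its centre, 29 mm tall (9 to 38 mm above the origin). Below it a round plug, 30 mm across and 8 mm long, drops into a jar's mouth (42 mm). Origin on the axis, at the flat underside of the rim (top of the plug), so on a seated lid it is level with the jar's top; z up. All of bare fired clay, about 80 g. 
- jar_round: Round jar, loose, about 0.6 kg: belly 100 mm across, neck 74 mm across, top 70 mm high with a central round mouth of 42 mm, 24 mm deep. Origin at the centre of its underside, z up. At the start a lid of another shape sits on it.
- jar_square: Square jar, loose, about 0.6 kg: body 88 x 88 mm, neck 72 x 72 mm, top 64 mm high with a central round mouth of 42 mm, 22 mm deep. Origin at the centre of its underside, sides along x and y, z up. At the start a lid of another shape sits on it.
- jar_oblong: Oblong jar, loose, about 0.6 kg: body 116 mm (x) x 76 mm (y), neck 98 x 60 mm, top 60 mm high with a central round mouth of 42 mm, 20 mm deep. Origin at the centre of its underside, z up. At the start a lid of another shape sits on it.
- bat: Empty white plaster disc, fixed on the table, 150 mm across and 15 mm thick, the free spot. Origin at the centre of its underside. A lid parked on it stands on its plug, its origin 23 mm above the table. Round the jars stand small pots and tools, none higher than 45 mm within reach of the jars; a mug 90 mm high stands farther off, to the robot's right, and a closed jar 110 mm high far off to its left.
There are look-alikes about, which are no part of the job. Leave any orange or yellow look-alike of the jar_oblong alone. What is shaped like the lid_round but blue is not meant.

How it is judged (in metres and radians):
On the way:
1. one lid stands parked and released on the plaster disc (((horizontal distance between lid_round and bat below 0.06 m and z of lid_round in the frame of bat between 0.019 and 0.027 m and angle between lid_round's own z axis and vertical below 0.12 rad and linear speed of lid_round below 0.02 m/s and contact force between the fingers and lid_round below 0.05 N) or (horizontal distance between lid_square and bat below 0.06 m and z of lid_square in the frame of bat between 0.019 and 0.027 m and angle between lid_square's own z axis and vertical below 0.12 rad and linear speed of lid_square below 0.02 m/s and contact force between the fingers and lid_square below 0.05 N) or (horizontal distance between lid_oblong and bat below 0.06 m and z of lid_oblong in the frame of bat between 0.019 and 0.027 m and angle between lid_oblong's own z axis and vertical below 0.12 rad and linear speed of lid_oblong below 0.02 m/s and contact force between the fingers and lid_oblong below 0.05 N))), for 0.2 s.
At the end, for the whole second after the job is handed in: Each lid on the jar of its own shape: centres within 10 mm, rim down on the jar's top within 3 mm, level within 0.08 rad; square and oblong lids in line with their jars' sides within 0.26 rad (any of the four or two ways); jars upright within 0.08 rad; lids released and at rest (horizontal distance between lid_round and jar_round below 0.01 m and z of lid_round in the frame of jar_round between 0.067 and 0.073 m and angle between each of lid_round, jar_round, lid_square, jar_square, lid_oblong, jar_oblong's own z axis and vertical below 0.08 rad and linear speed of each of lid_round, lid_square, lid_oblong below 0.02 m/s and contact force between the fingers and lid_round below 0.05 N and horizontal distance between lid_square and jar_square below 0.01 m and z of lid_square in the frame of jar_square between 0.061 and 0.067 m and contact force between the fingers and lid_square below 0.05 N and (angle between the x axis of lid_square and the x axis of jar_square, either way round below 0.26 rad or angle between the x axis of lid_square and the y axis of jar_square, either way round below 0.26 rad) and horizontal distance between lid_oblong and jar_oblong below 0.01 m and z of lid_oblong in the frame of jar_oblong between 0.057 and 0.063 m and contact force between the fingers and lid_oblong below 0.05 N and angle between the x axis of lid_oblong and the x axis of jar_oblong, either way round below 0.26 rad); the robot touches nothing.
It fails at once if a jar is shifted by more than 25 mm (distance of any of jar_round, jar_square, jar_oblong from where it was at the start of the episode above 0.025 m).
It fails at once if a lid is dropped (falls free faster than 0.7 m/s, that is from more than about 25 mm) ((linear speed of lid_round above 0.7 m/s and contact force between the fingers and lid_round below 0.05 N) or (linear speed of lid_square above 0.7 m/s and contact force between the fingers and lid_square below 0.05 N) or (linear speed of lid_oblong above 0.7 m/s and contact force between the fingers and lid_oblong below 0.05 N)).
It also fails if it takes over 106 s, if anything falls off the work surface, if the arm or the gripper's body presses on something with over 40 N, if the wrist force passes 120 N, or if a joint passes its speed limit or range.

## Working session

There is one attempt and no reset: what is moved stays moved. The work goes in short steps, Python scripts to look and compute and a tool call to move; the robot and the scene stay as the last step left them, time stands still between calls to the robot, and variables do not carry over. Pictures are saved under pics/ and viewed, about 12 in all and at most 16, crops included, and the job is handed in when it is done.

Besides the shell and the picture viewer there is one more tool, called after "Request:" as a command line: name --argument value ..., lists and objects as JSON in quotes. move_arm: Moves the arm, as the interface text tells. Its arguments: {"type":"object","properties":{"moves":{"type":"array","items":{"type":"object","properties":{"tx":{"type":"number"},"ty":{"type":"number"},"tz":{"type":"number"},"rx":{"type":"number"},"ry":{"type":"number"},"rz":{"type":"number"},"fingers":{"type":"number"}}}},"squeeze":{"type":"number"}},"required":["moves"]}

```bash
mkdir -p pics; ls
python3 - <<'E'
from bench import env,capture,get_calibration,workorder,spotter
import cv2
print(env.grip_depth)
for n in ("scene","top"):
    im=capture(n); cv2.imwrite(f"pics/{n}0.png",im[:,:,::-1]); print(n,get_calibration(n))
    for t in ("lid_round","lid_square","lid_oblong","jar_round","jar_square","jar_oblong","bat"):
        print(t,[(round(d["confidence"],2),list(map(int,d["rect"]))) for d in spotter.cut_out(n,t)[:4]])
print(env.read_state())
E
```

```text
pics
18.700000000000003
scene {'fx': 547.7925190353105, 'fy': 547.7925190353105, 'cx': 319.78697085302406, 'cy': 249.2016711761302, 'xyz': array([1082.59176566, -195.87452889, 1238.24197468]), 'orientation': array([0.48131564, 0.26607597, 1.03459732])}
lid_round [(0.66, [280, 250, 307, 267]), (0.62, [230, 230, 255, 250])]
lid_square [(0.74, [353, 239, 384, 261])]
lid_oblong [(0.83, [227, 309, 263, 350])]
jar_round [(0.83, [221, 315, 261, 360])]
jar_square [(0.63, [278, 241, 318, 282]), (0.3, [347, 237, 384, 284])]
jar_oblong [(0.94, [345, 170, 382, 216]), (0.82, [391, 147, 435, 186]), (0.67, [348, 232, 383, 282])]
bat [(0.88, [127, 290, 188, 350])]
top {'fx': 550.3958608771128, 'fy': 550.3958608771128, 'cx': 323.45108933232655, 'cy': 240.44640204746582, 'xyz': array([ 419.60622714,  115.98498662, 1262.65001107]), 'orientation': array([ 0.0344822 , -0.04276458, -1.57261965])}
lid_round [(0.88, [321, 223, 352, 248]), (0.74, [353, 284, 385, 311])]
lid_square [(0.97, [243, 193, 279, 229])]
lid_oblong [(0.65, [411, 162, 440, 204])]
jar_round [(0.88, [399, 171, 444, 209]), (0.4, [322, 225,
[... 175 characters left out ...]
219, 527, 286])]
{'clock': 0.8, 'joint_pos': array([-1.23609824e+00,  2.20346178e-01,  1.52649747e+00, -2.79784591e-06,
        1.39470500e+00, -1.26119068e-01]), 'joint_vel': array([-5.37397727e-06, -1.00837619e-04,  7.90521991e-04, -1.03997701e-03,
       -7.38897512e-05,  9.65472881e-04]), 'effort': array([ 4.31378658e-05, -4.96788990e+01, -3.89707088e+01, -3.73800249e-04,
        8.30604149e-04, -1.08028922e-05]), 'tcp_pos': array([ 277.90894223, -559.80976927,  231.33435311]), 'eef_rot': array([3.05852725e+00, 7.17452918e-01, 2.89169855e-06]), 'force': array([ 0.01690803, -0.40291786,  0.12633562]), 'ft_torque': array([-0.08080293,  0.01764173, -0.02291333]), 'width': 85.39416793274388}
```

View pics/top0.png

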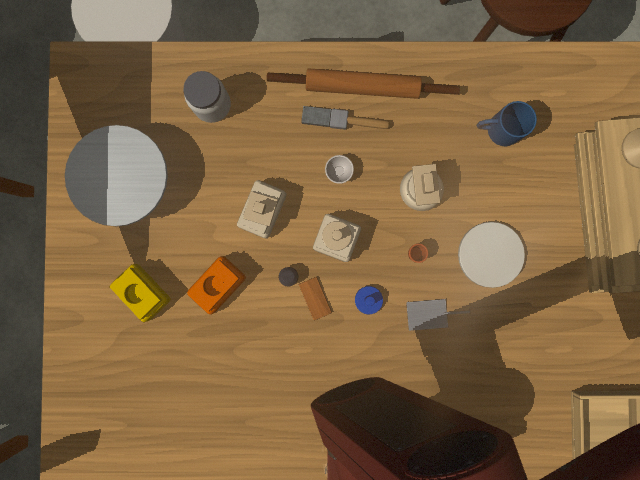

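View pics/scene0.png

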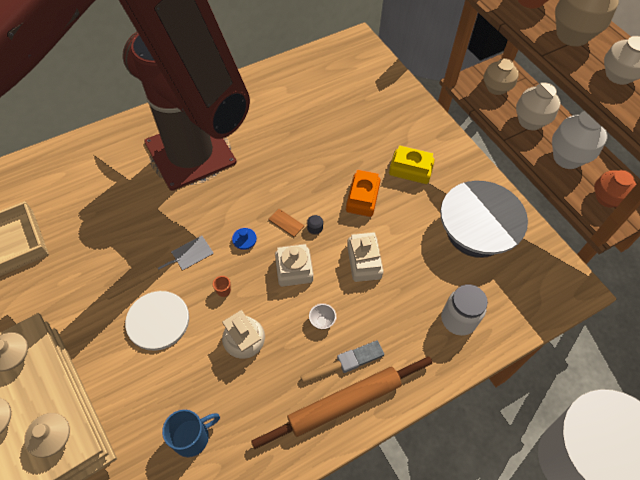

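The top view shows the oblong lid on the round jar (425,185), the round lid on the square jar (337,237) and the square lid on the oblong jar (262,210). The bat is at (492,254). The blue lid and the orange and yellow jars are decoys.

```bash
cat > h.py <<'E'
import numpy as np, cv2
from scipy.spatial.transform import Rotation as R
from scipy.optimize import minimize, least_squares
from bench import env,capture,get_calibration,workorder,spotter
CAL={n:get_calibration(n) for n in("scene","top")}
def proj(n,P):
    c=CAL[n]; p=R.from_rotvec(c["orientation"]).inv().apply(np.atleast_2d(P)-c["xyz"])
    return np.c_[c["cx"]+c["fx"]*p[:,0]/-p[:,2], c["cy"]-c["fy"]*p[:,1]/-p[:,2]]
def ray(n,uv):
    c=CAL[n]; d=R.from_rotvec(c["orientation"]).apply([(uv[0]-c["cx"])/c["fx"],-(uv[1]-c["cy"])/c["fy"],-1]); return c["xyz"],d
def onplane(n,uv,z):
    o,d=ray(n,uv); return o+d*(z-o[2])/d[2]
def tri(a,b):
    return least_squares(lambda P:np.r_[proj("scene",P)[0]-a,proj("top",P)[0]-b],[500,0,80.]).x
def box(a,b,z0,z1): return np.array([[x,y,z] for x in(-a/2,a/2) for y in(-b/2,b/2) for z in(z0,z1)],float)
def cyl(d,z0,z1): t=np.linspace(0,2*np.pi,40); return np.array([[d/2*np.cos(k),d/2*np.sin(k),z] for k in t for z in(z0,z1)])
LID={"lid_round":[cyl(64,0,9),cyl(22,9,38)],"lid_square":[box(62,62,0,9),box(22,22,9,38)],"lid_oblong":[box(86,52,0,9),box(40,20,9,38)]}
JAR={"jar_round":[cyl(74,60,70)],"jar_square":[box(72,72,54,64),box(88,88,0,40)],"jar_oblong":[box(98,60,50,60),box(116,76,0,40)],"bat":[cyl(150,0,15)]}
def parts(model,x,y,z,yaw):
    c,s=np.cos(yaw),np.sin(yaw); M=np.array([[c,-s,0],[s,c,0],[0,0,1]])
    return [p@M.T+[x,y,z] for p in model]
def overlay(im,n,model,pose,col):
    for p in parts(model,*pose):
        for z in sorted(set(np.round(p[:,2],3))):
            q=proj(n,p[np.isclose(p[:,2],z)]).astype(np.float32); cv2.polylines(im,[np.int32(cv2.convexHull(q)*16)],True,col,1,cv2.LINE_AA,4)
def sil(n,model,pose,s=4):
    m=np.zeros((480*s,640*s),np.uint8)
    for p in parts(model,*pose): cv2.fillConvexPoly(m,np.int32(cv2.convexHull(((proj(n,p)+.5)*s).astype(np.float32))),1)
    return m
E
cat > fit.py <<'E'
from h import *
import sys
def fit(name,guess,z0,masks,model):
    boxes={n:(max(0,int(proj(n,[guess[0],guess[1],z0])[0,0])-45),max(0,int(proj(n,[guess[0],guess[1],z0])[0,1])-45)) for n in masks}
    big={n:cv2.resize(m.astype(np.uint8),None,fx=4,fy=4,interpolation=cv2.INTER_NEAREST) for n,m in masks.items()}
    def cost(p):
        t=0
        for n,m in big.items():
            u,v=boxes[n]; sl=(slice(v*4,v*4+360),slice(u*4,u*4+360)); a=sil(n,model,p)[sl]; b=m[sl]; t+=1-(a&b).sum()/max(1,(a|b).sum())
        return t+ (p[2]-z0)**2*2e-4
    best=min((minimize(cost,[*guess,z0,y],method="Nelder-Mead",options=dict(initial_simplex=np.array([[*guess,z0,y]]+[[*(np.array([*guess,z0,y])+d)] for d in np.diag([6,6,4,.25])]),maxfev=130)) for y in ([0] if "round" in name or name=="bat" else np.arange(0,3.1,.8 if "oblong" in name else .4)[: (4 if "oblong" in name else 4)])),key=lambda r:r.fun)
    return best.x,best.fun
E
python3 - <<'E'
from fit import *
for n in("scene","top"): capture(n)
zs=dict(lid_round=64,lid_square=60,lid_oblong=70)
cent=dict(lid_round=((293,258),(337,235)),lid_square=((366,250),(261,211)),lid_oblong=((245,330),(425,183)))
ims={n:cv2.imread(f"pics/{n}0.png") for n in("scene","top")}
for l in zs:
    masks={}
    for i,n in enumerate(("scene","top")):
        ds=spotter.cut_out(n,l); 
        for d in ds:
            r=d["rect"]; 
            if np.hypot((r[0]+r[2])/2-cent[l][i][0],(r[1]+r[3])/2-cent[l][i][1])<12: masks[n]=d["region"]; break
    g=tri(*cent[l]); x,f=fit(l,g[:2],zs[l],masks,LID[l]); print(l,g.round(),x.round(3),round(f,3),len(masks))
    for n in ims: overlay(ims[n],n,LID[l],x,(0,0,255))
for i,n in enumerate(("scene","top")):
    for d in spotter.cut_out(n,"bat")[:1]:
        r=d["rect"]; print("bat",onplane(n,((r[0]+r[2])/2,(r[1]+r[3])/2),15).round(1))
a=cv2.imread("pics/scene0.png")
def cr(im,u,v): return cv2.resize(im[v:v+90,u:u+90],(400,400),interpolation=cv2.INTER_CUBIC)
for n,(A,B,C) in dict(scene=((250,220),(320,205),(200,290)),top=((292,192),(216,165),(380,140))).items():
    cv2.imwrite(f"pics/{n}1.png",cv2.resize(np.hstack([np.vstack([cr(cv2.imread(f"pics/{n}0.png"),*q),cr(ims[n],*q)]) for q in(A,B,C)]),(800,533)))
E
```

```text
lid_round [490.  80.  69.] [4.89385e+02 8.22460e+01 6.30590e+01 8.50000e-02] 0.197 2
lid_square [547. 251.  49.] [ 5.48825e+02  2.48706e+02  6.09830e+01 -2.93000e-01] 0.15 2
lid_oblong [ 604. -107.   78.] [ 6.00455e+02 -1.12796e+02  7.22420e+01  7.70000e-02] 0.198 2
bat [ 456.6 -264.9   15. ]
bat [ 445.4 -273.4   15. ]
```

View pics/scene1.png

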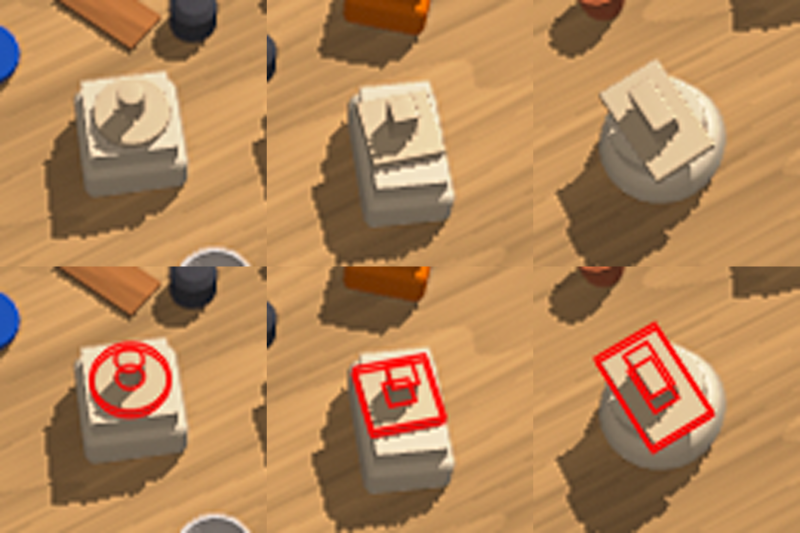

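View pics/top1.png

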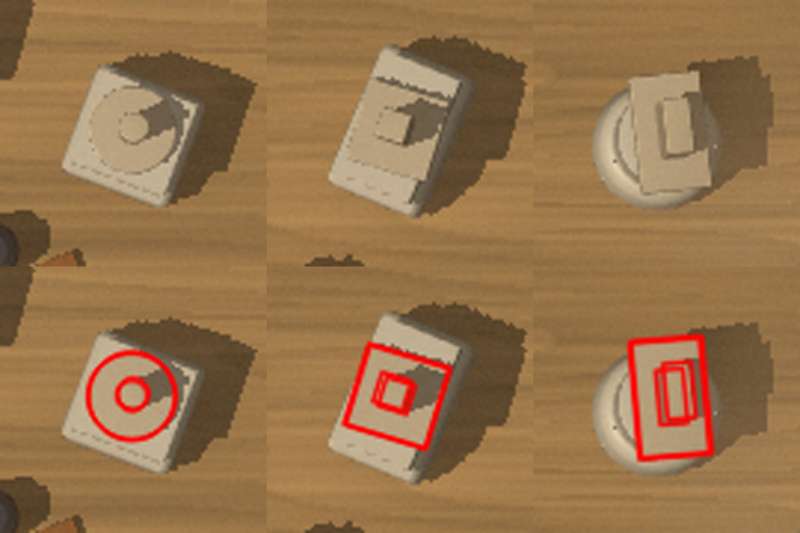

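The overlays agree with both pictures to about 1–2 px. I'll check camera consistency on the bat with a colour mask before moving.

Run:
```python
from fit import *
masks={}
for n,(u,v) in dict(scene=(157,320),top=(492,254)).items():
    im=cv2.imread(f"pics/{n}0.png"); h=cv2.cvtColor(im,cv2.COLOR_BGR2HSV)
    m=((h[...,1]<50)&(h[...,2]>120)).astype(np.uint8)
    k,l,s,c=cv2.connectedComponentsWithStats(m); i=l[v,u]; masks[n]=(l==i); print(n,s[i],c[i], onplane(n,c[i],15 if n=="top" else 13).round(1))
for n in masks: print(n,fit("bat",np.array([450,-269]),0,{n:masks[n]},JAR["bat"]))
print(fit("bat",np.array([450,-269]),0,masks,JAR["bat"]))
print(onplane("top",(492,254),15), proj("scene",[451,-269,15]))
# knob tops, hand-read from crops (crop px*90/266.7 + offset)
k=90/266.7
for nm,s,t in (("round",(250+131*k,220+92*k),(292+133*k,192+126*k)),):
    print(nm,tri(s,t).round(1))
def plan(tgt,psi):
    st=env.read_state(); p=st["tcp_pos"]; X=R.from_rotvec(st["eef_rot"]).as_matrix(); print("yaw",np.arctan2(X[1,0],X[0,0]),"d in tool(mm)",(X.T@(np.array(tgt)-p)).round(1))
plan([600,-113,82],.08)
```

```text
scene [ 125  291   64   58 2843] [156.61554696 319.79458319] [ 452.7 -271.4   13. ]
top [ 458  222   66   65 3362] [490.98215348 254.37864366] [ 448.5 -271.    15. ]
scene (array([ 4.47752027e+02, -2.70955010e+02, -2.78070007e+00,  1.52628296e-01]), np.float64(0.06406321702582128))
top (array([ 4.49212156e+02, -2.73822570e+02, -3.28132377e+00,  4.46732363e-01]), np.float64(0.04275132659079615))
(array([ 4.49034772e+02, -2.71389453e+02, -7.24805801e-02,  2.50821827e-01]), np.float64(0.1132893103963568))
[ 449.39480987 -273.2835896    15.        ] [[157.12042984 318.44866345]]
round [489.9  82.7 100.8]
yaw 0.46080988783748766 d in tool(mm) [ 487.2 -257.   149.3]
```

Request:
move_arm --moves '[{"tx": 5.4,"ty": -2.85,"fingers": 5.5},{"tx": 5.4,"ty": -2.85},{"tx": 5.4,"ty": -2.85},{"tx": 5.4,"ty": -2.85},{"tx": 5.4,"ty": -2.85},{"tx": 5.4,"ty": -2.85},{"tx": 5.4,"ty": -2.85},{"tx": 5.4,"ty": -2.85}]' --squeeze 30

```text
$.moves[0]: bad value
```

Request:
move_arm --moves '[{"tx": 4,"ty": -2},{"rz": 0.185},{"rz": 0.185},{}]'

```text
$.moves[0]: bad value
```

```bash
cat >> h.py <<'E'
def plan(tgt,psi=None):
    st=env.read_state(); p=st["tcp_pos"]; X=R.from_rotvec(st["eef_rot"]).as_matrix(); yaw=np.arctan2(X[1,0],X[0,0])
    d=np.array(tgt)-p; out=[("t %.2f now: tcp"%st["clock"],p.round(1),"yaw %.3f tilt %.3f w %.1f"%(yaw,np.arccos(-X[2,2]),st["width"]))]
    print(*out[0],"| shift cm",(X.T@d/10).round(2),"q6 %.2f"%st["joint_pos"][5],end=" ")
    if psi is not None:
        f=(yaw-psi+np.pi)%(2*np.pi)-np.pi; print("| rz",round(f,3),"| shift if turned first",np.round([ (d[0]*np.cos(psi)+d[1]*np.sin(psi))/10,(d[0]*np.sin(psi)-d[1]*np.cos(psi))/10,-d[2]/10],2),end="")
    print()
E
python3 -c "
from h import *
plan([600,-113,82],.09)"
```

```text
t 1.30 now: tcp [ 277.9 -559.8  231.3] yaw 0.461 tilt 0.000 w 85.4 | shift cm [ 48.72 -25.7   14.93] q6 -0.13 | rz 0.371 | shift if turned first [ 36.09 -41.6   14.93]
```

Request:
move_arm --moves '[{"tx": 5.4,"ty": -2.85,"tz": 0,"rx": 0,"ry": 0,"rz": 0,"fingers": 5.5},{"tx": 5.4,"ty": -2.85,"tz": 0,"rx": 0,"ry": 0,"rz": 0,"fingers": 5.5},{"tx": 5.4,"ty": -2.85,"tz": 0,"rx": 0,"ry": 0,"rz": 0,"fingers": 5.5},{"tx": 5.4,"ty": -2.85,"tz": 0,"rx": 0,"ry": 0,"rz": 0,"fingers": 5.5},{"tx": 5.4,"ty": -2.85,"tz": 0,"rx": 0,"ry": 0,"rz": 0,"fingers": 5.5},{"tx": 5.4,"ty": -2.85,"tz": 0,"rx": 0,"ry": 0,"rz": 0,"fingers": 5.5},{"tx": 5.4,"ty": -2.85,"tz": 0,"rx": 0,"ry": 0,"rz": 0,"fingers": 5.5},{"tx": 5.4,"ty": -2.85,"tz": 0,"rx": 0,"ry": 0,"rz": 0,"fingers": 5.5}]' --squeeze 30

```text
clock: 2.3
tcp_pos: [564.5, -161.8, 231.6]
eef_rot: [3.058, 0.717, 0.001]
force: [-0.0, 0.8, 0.7]
width: 55.0
```

Request:
move_arm --moves '[{"tx": 4.5,"ty": -2.4,"tz": 0,"rx": 0,"ry": 0,"rz": 0,"fingers": 5.5},{"tx": 0,"ty": 0,"tz": 0,"rx": 0,"ry": 0,"rz": 0.185,"fingers": 5.5},{"tx": 0,"ty": 0,"tz": 0,"rx": 0,"ry": 0,"rz": 0.185,"fingers": 5.5},{"tx": 0,"ty": 0,"tz": 4,"rx": 0,"ry": 0,"rz": 0,"fingers": 5.5},{"tx": 0,"ty": 0,"tz": 4,"rx": 0,"ry": 0,"rz": 0,"fingers": 5.5},{"tx": 0,"ty": 0,"tz": 0,"rx": 0,"ry": 0,"rz": 0,"fingers": 5.5}]'

```text
clock: 3.05
tcp_pos: [590.3, -121.0, 147.4]
eef_rot: [-3.135, -0.143, 0.012]
force: [-0.2, 1.1, 1.0]
width: 54.6
```

```bash
python3 -c "
from h import *
plan([600,-113,82],.09)"
```

```text
t 3.05 now: tcp [ 590.3 -121.   147.4] yaw 0.091 tilt 0.008 w 54.6 | shift cm [ 1.09 -0.69  6.54] q6 1.15 | rz 0.001 | shift if turned first [ 1.04 -0.71  6.54]
```

Request:
move_arm --moves '[{"tx": 1.05,"ty": -0.7,"tz": 0,"rx": 0,"ry": 0,"rz": 0,"fingers": 5.5},{"tx": 0,"ty": 0,"tz": 3,"rx": 0,"ry": 0,"rz": 0,"fingers": 5.5},{"tx": 0,"ty": 0,"tz": 2,"rx": 0,"ry": 0,"rz": 0,"fingers": 5.5},{"tx": 0,"ty": 0,"tz": 0,"rx": 0,"ry": 0,"rz": 0,"fingers": 5.5}]'

```text
clock: 3.55
tcp_pos: [602.3, -113.6, 100.3]
eef_rot: [-3.137, -0.143, 0.004]
force: [-0.5, 0.9, 0.7]
width: 55.2
```

Run:
```python
from h import *
plan([600,-113,82],.09)
o=[]
for n,(u,v) in dict(scene=(195,280),top=(380,130)).items():
    im=capture(n)[:,:,::-1].copy(); o.append(cv2.resize(im[v:v+90,u:u+90],(400,400),interpolation=cv2.INTER_CUBIC))
cv2.imwrite("pics/a.png",np.hstack(o))
```

```text
t 3.55 now: tcp [ 602.3 -113.6  100.3] yaw 0.091 tilt 0.002 w 55.2 | shift cm [-0.22 -0.08  1.83] q6 1.16 | rz 0.001 | shift if turned first [-0.23 -0.08  1.83]
```

View pics/a.png

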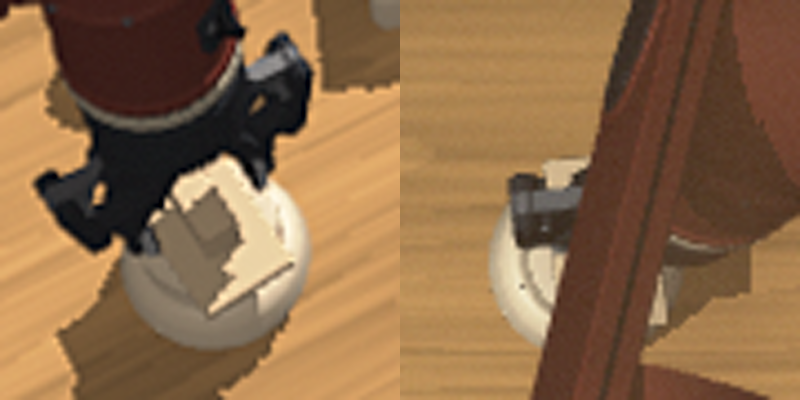

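The fingers straddle the tab knob in both views, the scene camera at (200,215) and the top camera at (540,210). I'll lower and close.

Request:
move_arm --moves '[{"tx": -0.2,"ty": 0,"tz": 1.0,"rx": 0,"ry": 0,"rz": 0,"fingers": 5.5},{"tx": 0,"ty": 0,"tz": 0.8,"rx": 0,"ry": 0,"rz": 0,"fingers": 5.5},{"tx": 0,"ty": 0,"tz": 0,"rx": 0,"ry": 0,"rz": 0,"fingers": 5.5},{"tx": 0,"ty": 0,"tz": 0,"rx": 0,"ry": 0,"rz": 0,"fingers": 3},{"tx": 0,"ty": 0,"tz": 0,"rx": 0,"ry": 0,"rz": 0,"fingers": 1},{"tx": 0,"ty": 0,"tz": 0,"rx": 0,"ry": 0,"rz": 0,"fingers": 1},{"tx": 0,"ty": 0,"tz": 0,"rx": 0,"ry": 0,"rz": 0,"fingers": 1},{"tx": 0,"ty": 0,"tz": 0,"rx": 0,"ry": 0,"rz": 0,"fingers": 1}]' --squeeze 40

```text
clock: 4.65
tcp_pos: [601.3, -114.4, 83.8]
eef_rot: [3.138, 0.143, 0.001]
force: [0.3, -0.1, 2.6]
width: 19.6
```

Request:
move_arm --moves '[{"tx": 0,"ty": 0,"tz": -1.0,"rx": 0,"ry": 0,"rz": 0,"fingers": 1},{"tx": 0,"ty": 0,"tz": -2,"rx": 0,"ry": 0,"rz": 0,"fingers": 1},{"tx": 0,"ty": 0,"tz": -3,"rx": 0,"ry": 0,"rz": 0,"fingers": 1},{"tx": 0,"ty": 0,"tz": -2,"rx": 0,"ry": 0,"rz": 0,"fingers": 1},{"tx": 0,"ty": 0,"tz": 0,"rx": 0,"ry": 0,"rz": 0,"fingers": 1}]'

```text
clock: 5.28
tcp_pos: [602.5, -114.8, 166.3]
eef_rot: [3.137, 0.142, 0.007]
force: [-0.9, 0.4, -2.4]
width: 19.4
```

Run:
```python
from h import *
plan([449,-272,100],.09)
o=[]
for n,(u,v) in dict(scene=(195,280),top=(380,130)).items():
    im=capture(n)[:,:,::-1].copy(); o.append(cv2.resize(im[v:v+90,u:u+90],(400,400),interpolation=cv2.INTER_CUBIC))
cv2.imwrite("pics/b.png",np.hstack(o))
```

```text
t 5.28 now: tcp [ 602.5 -114.8  166.3] yaw 0.091 tilt 0.005 w 19.4 | shift cm [-16.74  14.25   6.58] q6 1.16 | rz 0.001 | shift if turned first [-16.7   14.28   6.63]
```

View pics/b.png

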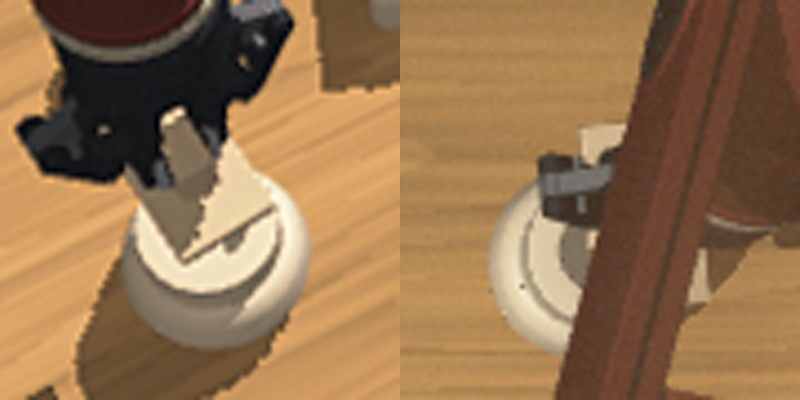

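The lid is lifted level and held at 19.4 mm; the mouth of the round jar shows at (575,250) in the crop. Next is the bat.

Request:
move_arm --moves '[{"tx": -3,"ty": 2.5,"tz": 0,"rx": 0,"ry": 0,"rz": 0,"fingers": 1},{"tx": -4.5,"ty": 3.8,"tz": 0,"rx": 0,"ry": 0,"rz": 0,"fingers": 1},{"tx": -4.5,"ty": 4,"tz": 0,"rx": 0,"ry": 0,"rz": 0,"fingers": 1},{"tx": -4.5,"ty": 4,"tz": 2,"rx": 0,"ry": 0,"rz": 0,"fingers": 1},{"tx": 0,"ty": 0,"tz": 4,"rx": 0,"ry": 0,"rz": 0,"fingers": 1},{"tx": 0,"ty": 0,"tz": 3.5,"rx": 0,"ry": 0,"rz": 0,"fingers": 1},{"tx": 0,"ty": 0,"tz": 1.5,"rx": 0,"ry": 0,"rz": 0,"fingers": 1},{"tx": 0,"ty": 0,"tz": 0,"rx": 0,"ry": 0,"rz": 0,"fingers": 1}]'

```text
clock: 6.38
tcp_pos: [449.2, -270.0, 52.1]
eef_rot: [-3.136, -0.143, 0.004]
force: [-1.3, 0.7, -0.9]
width: 19.3
```

Run:
```python
from h import *
plan([449,-272,37],.09)
```

```text
t 6.38 now: tcp [ 449.2 -270.    52.1] yaw 0.091 tilt 0.004 w 19.3 | shift cm [-0.03  0.21  1.51] q6 0.79 | rz 0.001 | shift if turned first [-0.04  0.2   1.51]
```

Request:
move_arm --moves '[{"tx": 0,"ty": 0,"tz": 0.6,"rx": 0,"ry": 0,"rz": 0,"fingers": 1},{"tx": 0,"ty": 0,"tz": 0.5,"rx": 0,"ry": 0,"rz": 0,"fingers": 1},{"tx": 0,"ty": 0,"tz": 0.2,"rx": 0,"ry": 0,"rz": 0,"fingers": 1},{"tx": 0,"ty": 0,"tz": 0,"rx": 0,"ry": 0,"rz": 0,"fingers": 1},{"tx": 0,"ty": 0,"tz": 0,"rx": 0,"ry": 0,"rz": 0,"fingers": 1}]'

```text
clock: 7.0
tcp_pos: [450.3, -271.1, 40.9]
eef_rot: [3.138, 0.143, 0.001]
force: [0.2, -0.6, -0.5]
width: 19.3
```

Request:
move_arm --moves '[{"tx": 0,"ty": 0,"tz": 0.2,"rx": 0,"ry": 0,"rz": 0,"fingers": 1},{"tx": 0,"ty": 0,"tz": 0.1,"rx": 0,"ry": 0,"rz": 0,"fingers": 1},{"tx": 0,"ty": 0,"tz": 0,"rx": 0,"ry": 0,"rz": 0,"fingers": 1}]'

```text
clock: 7.38
tcp_pos: [450.1, -270.9, 37.4]
eef_rot: [-3.138, -0.143, 0.0]
force: [0.3, -0.1, -0.3]
width: 19.4
```

Request:
move_arm --moves '[{"tx": 0,"ty": 0,"tz": 0.1,"rx": 0,"ry": 0,"rz": 0,"fingers": 1},{"tx": 0,"ty": 0,"tz": 0,"rx": 0,"ry": 0,"rz": 0,"fingers": 1}]'

```text
clock: 7.62
tcp_pos: [450.3, -271.1, 36.8]
eef_rot: [3.138, 0.143, 0.0]
force: [-2.2, 0.8, 1.0]
width: 19.3
```

Request:
move_arm --moves '[{"tx": 0,"ty": 0,"tz": 0,"rx": 0,"ry": 0,"rz": 0,"fingers": 3},{"tx": 0,"ty": 0,"tz": 0,"rx": 0,"ry": 0,"rz": 0,"fingers": 5.5},{"tx": 0,"ty": 0,"tz": 0,"rx": 0,"ry": 0,"rz": 0,"fingers": 5.5},{"tx": 0,"ty": 0,"tz": 0,"rx": 0,"ry": 0,"rz": 0,"fingers": 5.5},{"tx": 0,"ty": 0,"tz": -3,"rx": 0,"ry": 0,"rz": 0,"fingers": 5.5},{"tx": 0,"ty": 0,"tz": -5,"rx": 0,"ry": 0,"rz": 0,"fingers": 5.5},{"tx": 0,"ty": 0,"tz": -5,"rx": 0,"ry": 0,"rz": 0,"fingers": 5.5}]'

```text
clock: 8.5
tcp_pos: [449.8, -270.7, 167.7]
eef_rot: [-3.138, -0.143, 0.001]
force: [0.5, -1.0, -0.6]
width: 55.0
```

Run:
```python
from h import *
plan([489.5,82.5,78])
```

```text
t 8.50 now: tcp [ 449.8 -270.7  167.7] yaw 0.091 tilt 0.001 w 55.0 | shift cm [  7.16 -34.8    8.98] q6 0.79
```

Request:
move_arm --moves '[{"tx": 1,"ty": -5,"tz": 0,"rx": 0,"ry": 0,"rz": 0,"fingers": 5.5},{"tx": 1,"ty": -5,"tz": 0,"rx": 0,"ry": 0,"rz": 0,"fingers": 5.5},{"tx": 1.1,"ty": -5,"tz": 0,"rx": 0,"ry": 0,"rz": 0,"fingers": 5.5},{"tx": 1,"ty": -5,"tz": 0,"rx": 0,"ry": 0,"rz": 0,"fingers": 5.5},{"tx": 1,"ty": -5,"tz": 0,"rx": 0,"ry": 0,"rz": 0,"fingers": 5.5},{"tx": 1,"ty": -5,"tz": 0,"rx": 0,"ry": 0,"rz": 0,"fingers": 5.5},{"tx": 1,"ty": -4.8,"tz": 3,"rx": 0,"ry": 0,"rz": 0,"fingers": 5.5},{"tx": 0,"ty": 0,"tz": 2,"rx": 0,"ry": 0,"rz": 0,"fingers": 5.5}]'

```text
clock: 9.5
tcp_pos: [488.9, 85.2, 115.7]
eef_rot: [-3.137, -0.15, 0.0]
force: [-0.3, -0.5, 0.7]
width: 54.8
```

Run:
```python
from h import *
plan([489.5,82.5,78])
o=[]
for n,q in dict(scene=((250,200),(200,290),(110,270)),top=((292,182),(380,140),(447,210))).items():
    im=capture(n)[:,:,::-1].copy(); cv2.imwrite(f"pics/{n}2.png",im); o.append(np.hstack([cv2.resize(im[v:v+90,u:u+90],(260,260),interpolation=cv2.INTER_CUBIC) for u,v in q]))
cv2.imwrite("pics/c.png",np.vstack(o))
```

```text
t 9.50 now: tcp [488.9  85.2 115.7] yaw 0.095 tilt 0.001 w 54.8 | shift cm [0.03 0.28 3.77] q6 1.49
```

View pics/c.png

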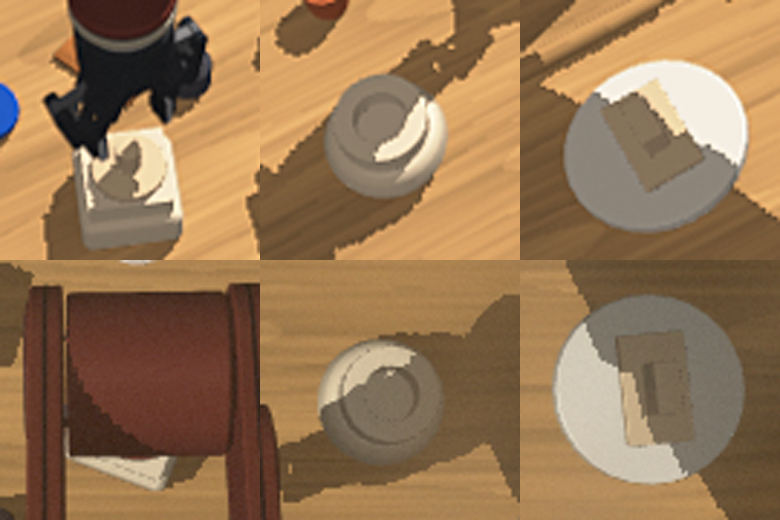

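The oblong lid is parked level on the bat. The round jar's mouth shows at about top px (424,187) and scene px (242,332). I'll compute its position and enlarge it.

Run:
```python
from h import *
k=90/260
print(onplane("top",(424.3,187.4),70),onplane("top",(380+120.5*k,140+141.5*k),35),onplane("scene",(242.2,331.9),70))
# silhouette of the belly
o=[]
P=(598.5,-109,0)
for n,(u,v) in dict(scene=(215,305),top=(395,160)).items():
    im=cv2.imread(f"pics/{n}2.png")
    c=cv2.resize(im[v:v+55,u:u+55],(400,400),interpolation=cv2.INTER_CUBIC)
    c=cv2.convertScaleAbs(c,alpha=1.3)
    d=c.copy(); 
    for D,z,col in((42,70,(0,0,255)),(74,70,(0,255,0)),(100,35,(255,0,0))):
        q=(proj(n,cyl(D,z,z)+np.array(P))-[u,v]+.5)*400/55; cv2.polylines(d,[np.int32(q[::2])],True,col,1,cv2.LINE_AA)
    o.append(np.vstack([c,d]))
cv2.imwrite("pics/d.png",cv2.resize(np.hstack(o),(600,600)))
```

```text
[ 593.71780287 -110.69043096   70.        ] [ 595.26528841 -111.48370888   35.        ] [ 603.6976918  -110.15976341   70.        ]
```

View pics/d.png

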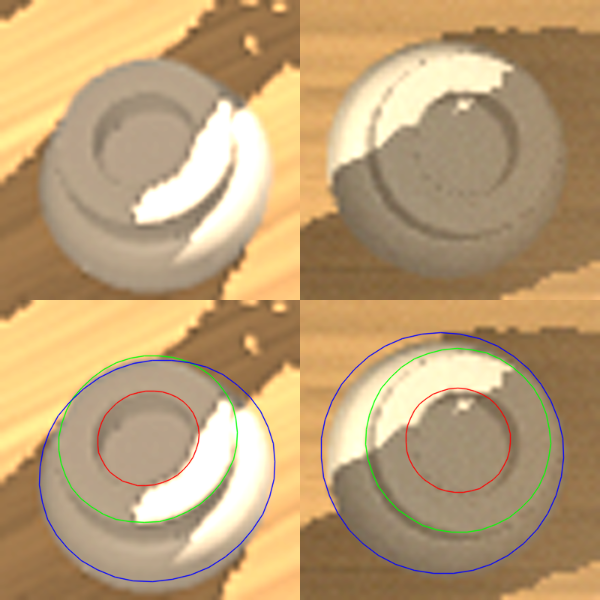

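Run:
```python
from fit import *
k=90/260
print(onplane("top",(447+134.75*k,210+128.5*k),32))
print(onplane("scene",(110+131.5*k,270+136*k),32))
o=[]
for P,m in (((450.5,-272,23,.09),"lid_oblong"),):
  for n,(u,v) in dict(scene=(125,287),top=(463,222)).items():
    im=cv2.imread(f"pics/{n}2.png"); s=8
    c=cv2.convertScaleAbs(cv2.resize(im[v:v+62,u:u+62],None,fx=s,fy=s,interpolation=cv2.INTER_CUBIC),alpha=1.4); d=c.copy()
    for p in parts(LID[m],*P):
        for z in set(p[:,2].round(2)): cv2.polylines(d,[np.int32((cv2.convexHull(proj(n,p[np.isclose(p[:,2],z)]).astype(np.float32))-[u,v]+.5)*s)],True,(0,0,255),1,cv2.LINE_AA)
    o.append(np.vstack([c,d]))
cv2.imwrite("pics/e.png",cv2.resize(np.hstack(o),(600,600)))
```

```text
[ 447.90427556 -271.64900833   32.        ]
[ 454.64636123 -270.01193583   32.        ]
```

View pics/e.png

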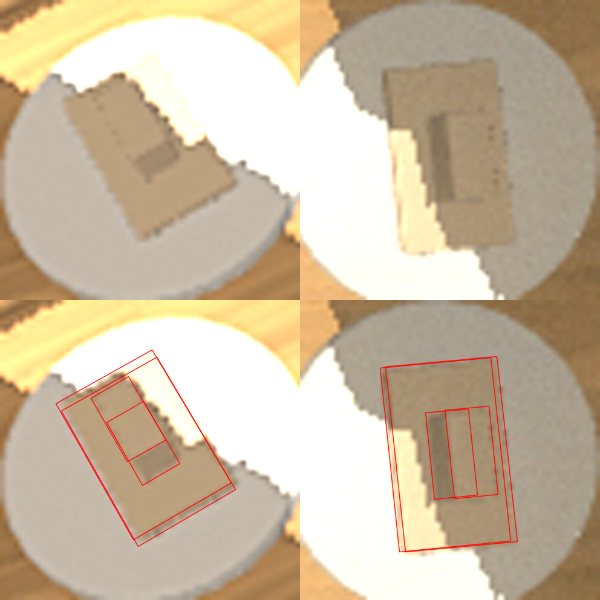

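The parked lid overlays well in both views, to within about 2 mm of where the hand put it, so hand and cameras agree. Next I grasp the round lid.

Request:
move_arm --moves '[{"tx": 0,"ty": 0.25,"tz": 2,"rx": 0,"ry": 0,"rz": 0,"fingers": 5.5},{"tx": 0,"ty": 0,"tz": 1.7,"rx": 0,"ry": 0,"rz": 0,"fingers": 5.5},{"tx": 0,"ty": 0,"tz": 0,"rx": 0,"ry": 0,"rz": 0,"fingers": 5.5},{"tx": 0,"ty": 0,"tz": 0,"rx": 0,"ry": 0,"rz": 0,"fingers": 3},{"tx": 0,"ty": 0,"tz": 0,"rx": 0,"ry": 0,"rz": 0,"fingers": 1},{"tx": 0,"ty": 0,"tz": 0,"rx": 0,"ry": 0,"rz": 0,"fingers": 1},{"tx": 0,"ty": 0,"tz": 0,"rx": 0,"ry": 0,"rz": 0,"fingers": 1},{"tx": 0,"ty": 0,"tz": 0,"rx": 0,"ry": 0,"rz": 0,"fingers": 1}]'

```text
clock: 10.6
tcp_pos: [490.5, 79.5, 80.7]
eef_rot: [3.138, 0.143, 0.003]
force: [-0.8, -0.9, 5.4]
width: 20.5
```

Request:
move_arm --moves '[{"tx": 0,"ty": 0,"tz": -1.0,"rx": 0,"ry": 0,"rz": 0,"fingers": 1},{"tx": 0,"ty": 0,"tz": -2,"rx": 0,"ry": 0,"rz": 0,"fingers": 1},{"tx": 0,"ty": 0,"tz": -3,"rx": 0,"ry": 0,"rz": 0,"fingers": 1},{"tx": 0,"ty": 0,"tz": -2,"rx": 0,"ry": 0,"rz": 0,"fingers": 1},{"tx": 0,"ty": 0,"tz": 0,"rx": 0,"ry": 0,"rz": 0,"fingers": 1}]'

```text
clock: 11.22
tcp_pos: [490.8, 79.6, 161.5]
eef_rot: [3.138, 0.143, 0.006]
force: [-0.1, -0.4, -0.2]
width: 20.7
```

Run:
```python
from h import *
plan([597.3,-111.3,84])
```

```text
t 11.22 now: tcp [490.8  79.6 161.5] yaw 0.091 tilt 0.004 w 20.7 | shift cm [ 8.84 19.98  7.79] q6 1.48
```

Run:
```python
from h import *
o=[]
for n,(u,v) in dict(scene=(250,180),top=(292,182)).items():
    im=capture(n)[:,:,::-1].copy(); cv2.imwrite(f"pics/{n}3.png",im); o.append(cv2.resize(im[v:v+110,u:u+110],(400,400),interpolation=cv2.INTER_CUBIC))
cv2.imwrite("pics/f.png",np.hstack(o))
```

```text
(no output)
```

View pics/f.png

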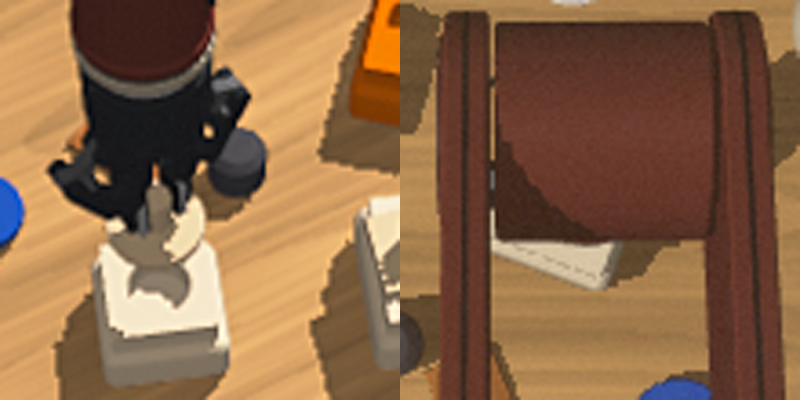

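The round lid is held level and centred (scene crop about (160,225)). I'll carry it to the round jar.

Request:
move_arm --moves '[{"tx": 1.4,"ty": 3,"tz": 0,"rx": 0,"ry": 0,"rz": 0,"fingers": 1},{"tx": 2,"ty": 4.5,"tz": 0,"rx": 0,"ry": 0,"rz": 0,"fingers": 1},{"tx": 2,"ty": 4.5,"tz": 0,"rx": 0,"ry": 0,"rz": 0,"fingers": 1},{"tx": 2,"ty": 4.5,"tz": 0,"rx": 0,"ry": 0,"rz": 0,"fingers": 1},{"tx": 1.4,"ty": 3.5,"tz": 2,"rx": 0,"ry": 0,"rz": 0,"fingers": 1},{"tx": 0,"ty": 0,"tz": 2,"rx": 0,"ry": 0,"rz": 0,"fingers": 1},{"tx": 0,"ty": 0,"tz": 0,"rx": 0,"ry": 0,"rz": 0,"fingers": 1},{"tx": 0,"ty": 0,"tz": 0,"rx": 0,"ry": 0,"rz": 0,"fingers": 1}]'

```text
clock: 12.32
tcp_pos: [594.8, -110.5, 119.3]
eef_rot: [-3.138, -0.144, 0.002]
force: [-0.2, 0.6, -0.6]
width: 20.9
```

Run:
```python
from h import *
plan([597.3,-111.3,86.7])
```

```text
t 12.32 now: tcp [ 594.8 -110.5  119.3] yaw 0.092 tilt 0.001 w 20.9 | shift cm [0.25 0.1  3.26] q6 1.16
```

Request:
move_arm --moves '[{"tx": 0.25,"ty": 0.1,"tz": 0.5,"rx": 0,"ry": 0,"rz": 0,"fingers": 1},{"tx": 0,"ty": 0,"tz": 1,"rx": 0,"ry": 0,"rz": 0,"fingers": 1},{"tx": 0,"ty": 0,"tz": 0.6,"rx": 0,"ry": 0,"rz": 0,"fingers": 1},{"tx": 0,"ty": 0,"tz": 0.4,"rx": 0,"ry": 0,"rz": 0,"fingers": 1},{"tx": 0,"ty": 0,"tz": 0.3,"rx": 0,"ry": 0,"rz": 0,"fingers": 1},{"tx": 0,"ty": 0,"tz": 0,"rx": 0,"ry": 0,"rz": 0,"fingers": 1},{"tx": 0,"ty": 0,"tz": 0,"rx": 0,"ry": 0,"rz": 0,"fingers": 1}]'

```text
clock: 13.2
tcp_pos: [598.1, -112.5, 91.8]
eef_rot: [3.138, 0.142, 0.0]
force: [-0.5, -0.4, 0.6]
width: 20.4
```

Request:
move_arm --moves '[{"tx": 0,"ty": 0,"tz": 0.2,"rx": 0,"ry": 0,"rz": 0,"fingers": 1},{"tx": 0,"ty": 0,"tz": 0.15,"rx": 0,"ry": 0,"rz": 0,"fingers": 1},{"tx": 0,"ty": 0,"tz": 0,"rx": 0,"ry": 0,"rz": 0,"fingers": 1}]'

```text
clock: 13.58
tcp_pos: [597.8, -112.4, 87.9]
eef_rot: [-3.138, -0.143, 0.001]
force: [0.7, 0.5, -1.5]
width: 20.4
```

Request:
move_arm --moves '[{"tx": 0,"ty": 0,"tz": 0.15,"rx": 0,"ry": 0,"rz": 0,"fingers": 1},{"tx": 0,"ty": 0,"tz": 0,"rx": 0,"ry": 0,"rz": 0,"fingers": 1},{"tx": 0,"ty": 0,"tz": 0,"rx": 0,"ry": 0,"rz": 0,"fingers": 1}]'

```text
clock: 13.95
tcp_pos: [598.1, -112.5, 86.8]
eef_rot: [3.138, 0.143, 0.001]
force: [-0.1, 0.6, 1.2]
width: 20.4
```

Request:
move_arm --moves '[{"tx": 0,"ty": 0,"tz": 0,"rx": 0,"ry": 0,"rz": 0,"fingers": 3},{"tx": 0,"ty": 0,"tz": 0,"rx": 0,"ry": 0,"rz": 0,"fingers": 5.5},{"tx": 0,"ty": 0,"tz": 0,"rx": 0,"ry": 0,"rz": 0,"fingers": 5.5},{"tx": 0,"ty": 0,"tz": 0,"rx": 0,"ry": 0,"rz": 0,"fingers": 5.5},{"tx": 0,"ty": 0,"tz": -3,"rx": 0,"ry": 0,"rz": 0,"fingers": 5.5},{"tx": 0,"ty": 0,"tz": -4,"rx": 0,"ry": 0,"rz": 0,"fingers": 5.5},{"tx": 0,"ty": 0,"tz": 0,"rx": 0,"ry": 0,"rz": 0.19,"fingers": 5.5},{"tx": 0,"ty": 0,"tz": 0,"rx": 0,"ry": 0,"rz": 0.188,"fingers": 5.5}]'

```text
out of range: a turn must lie within [-0.188, 0.188]
```

Request:
move_arm --moves '[{"tx": 0,"ty": 0,"tz": 0,"rx": 0,"ry": 0,"rz": 0,"fingers": 3},{"tx": 0,"ty": 0,"tz": 0,"rx": 0,"ry": 0,"rz": 0,"fingers": 5.5},{"tx": 0,"ty": 0,"tz": 0,"rx": 0,"ry": 0,"rz": 0,"fingers": 5.5},{"tx": 0,"ty": 0,"tz": 0,"rx": 0,"ry": 0,"rz": 0,"fingers": 5.5},{"tx": 0,"ty": 0,"tz": -3,"rx": 0,"ry": 0,"rz": 0,"fingers": 5.5},{"tx": 0,"ty": 0,"tz": -4,"rx": 0,"ry": 0,"rz": 0,"fingers": 5.5},{"tx": 0,"ty": 0,"tz": 0,"rx": 0,"ry": 0,"rz": 0.186,"fingers": 5.5},{"tx": 0,"ty": 0,"tz": 0,"rx": 0,"ry": 0,"rz": 0.186,"fingers": 5.5}]'

```text
clock: 14.95
tcp_pos: [598.4, -112.5, 157.6]
eef_rot: [3.109, -0.45, 0.003]
force: [-0.6, -0.0, 0.3]
width: 55.2
```

Run:
```python
from h import *
plan([548.8,248.7,74],-.3)
```

```text
t 14.95 now: tcp [ 598.4 -112.5  157.6] yaw -0.287 tilt 0.002 w 55.2 | shift cm [-15.01 -33.24   8.34] q6 1.54 | rz 0.013 | shift if turned first [-15.42 -33.04   8.36]
```

Request:
move_arm --moves '[{"tx": -2.1,"ty": -4.7,"tz": 0,"rx": 0,"ry": 0,"rz": 0,"fingers": 5.5},{"tx": -2.1,"ty": -4.7,"tz": 0,"rx": 0,"ry": 0,"rz": 0,"fingers": 5.5},{"tx": -2.2,"ty": -4.8,"tz": 0,"rx": 0,"ry": 0,"rz": 0,"fingers": 5.5},{"tx": -2.2,"ty": -4.8,"tz": 0,"rx": 0,"ry": 0,"rz": 0,"fingers": 5.5},{"tx": -2.1,"ty": -4.7,"tz": 0,"rx": 0,"ry": 0,"rz": 0,"fingers": 5.5},{"tx": -2.1,"ty": -4.7,"tz": 0,"rx": 0,"ry": 0,"rz": 0,"fingers": 5.5},{"tx": -2.2,"ty": -4.8,"tz": 2,"rx": 0,"ry": 0,"rz": 0,"fingers": 5.5},{"tx": 0,"ty": 0,"tz": 2,"rx": 0,"ry": 0,"rz": 0,"fingers": 5.5}]'

```text
clock: 15.95
tcp_pos: [545.2, 251.7, 116.4]
eef_rot: [-3.11, 0.433, -0.001]
force: [0.5, -1.8, -0.2]
width: 55.0
```

Run:
```python
from h import *
plan([548.8,248.7,74],-.3)
o=[]
q=dict(scene=((320,185),(250,215),(200,280)),top=((216,165),(292,192),(380,140)))
for n in q:
    im=capture(n)[:,:,::-1].copy(); cv2.imwrite(f"pics/{n}4.png",im); o.append(np.hstack([cv2.resize(im[v:v+90,u:u+90],(266,266),interpolation=cv2.INTER_CUBIC) for u,v in q[n]]))
# second pass: square jar guess overlay
for P in ((491,82.5,0,-.33),):
  r=[]
  for n,(u,v) in dict(scene=(250,215),top=(292,192)).items():
    im=cv2.imread(f"pics/{n}4.png"); s=266/90*1.5
    d=cv2.convertScaleAbs(cv2.resize(im[v:v+90,u:u+90],(399,399),interpolation=cv2.INTER_CUBIC),alpha=1.1)
    for p,col in zip(parts([box(72,72,64,64),cyl(42,64,64)],*P),((0,255,0),(0,0,255))): cv2.polylines(d,[np.int32((cv2.convexHull(proj(n,p).astype(np.float32))-[u,v]+.5)*s)],True,col,1,cv2.LINE_AA)
    r.append(d)
a=np.vstack(o); b=np.hstack(r)
cv2.imwrite("pics/g.png",np.vstack([a,b]).__getitem__(slice(None)) if a.shape[1]==b.shape[1] else cv2.resize(np.vstack([cv2.resize(a,(798,532)),b]),(514,600)))
cv2.imwrite("pics/g1.png",b)
```

```text
t 15.95 now: tcp [545.2 251.7 116.4] yaw -0.276 tilt 0.001 w 55.0 | shift cm [0.43 0.2  4.24] q6 2.15 | rz 0.024 | shift if turned first [0.44 0.18 4.24]
```

```bash
python3 -c "
import cv2,numpy as np
a=cv2.imread('pics/g.png');print(a.shape)
b=cv2.imread('pics/g1.png')
s=cv2.imread('pics/scene4.png')[185:275,320:410]; t=cv2.imread('pics/top4.png')[140:230,380:470]
t0=cv2.imread('pics/scene4.png')[215:305,250:340]; t1=cv2.imread('pics/top4.png')[192:282,292:382]
r=np.hstack([cv2.resize(x,(200,200),interpolation=cv2.INTER_CUBIC) for x in (s,t,t0,t1)])
cv2.imwrite('pics/g2.png',np.vstack([b,cv2.resize(r,(b.shape[1],200))]))"
```

```text
(931, 798, 3)
```

View pics/g2.png

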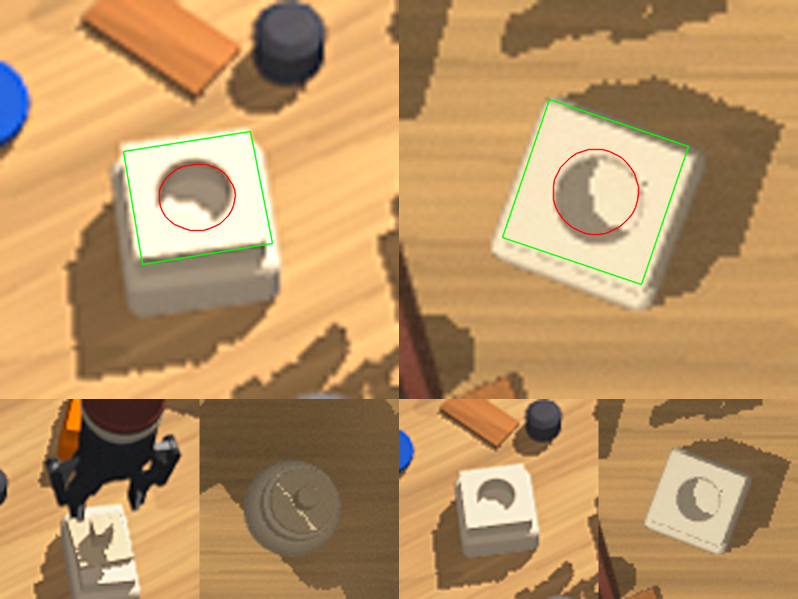

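The round lid is seated on its jar. The square jar's mouth is at about (489.5, 82), with the jar at yaw -0.33. Now I pick the square lid.

Request:
move_arm --moves '[{"tx": 0.4,"ty": 0.2,"tz": 2,"rx": 0,"ry": 0,"rz": 0.01,"fingers": 5.5},{"tx": 0,"ty": 0,"tz": 1.8,"rx": 0,"ry": 0,"rz": 0,"fingers": 5.5},{"tx": 0,"ty": 0,"tz": 0,"rx": 0,"ry": 0,"rz": 0,"fingers": 5.5},{"tx": 0,"ty": 0,"tz": 0,"rx": 0,"ry": 0,"rz": 0,"fingers": 3},{"tx": 0,"ty": 0,"tz": 0,"rx": 0,"ry": 0,"rz": 0,"fingers": 1},{"tx": 0,"ty": 0,"tz": 0,"rx": 0,"ry": 0,"rz": 0,"fingers": 1},{"tx": 0,"ty": 0,"tz": 0,"rx": 0,"ry": 0,"rz": 0,"fingers": 1},{"tx": 0,"ty": 0,"tz": 0,"rx": 0,"ry": 0,"rz": 0,"fingers": 1}]'

```text
clock: 17.05
tcp_pos: [550.0, 245.4, 79.6]
eef_rot: [-3.108, 0.456, -0.003]
force: [-0.2, 0.3, 4.6]
width: 21.2
```

Request:
move_arm --moves '[{"tx": 0,"ty": 0,"tz": -1.0,"rx": 0,"ry": 0,"rz": 0,"fingers": 1},{"tx": 0,"ty": 0,"tz": -2,"rx": 0,"ry": 0,"rz": 0,"fingers": 1},{"tx": 0,"ty": 0,"tz": -3,"rx": 0,"ry": 0,"rz": 0,"fingers": 1},{"tx": 0,"ty": 0,"tz": -2,"rx": 0,"ry": 0,"rz": 0,"fingers": 1},{"tx": 0,"ty": 0,"tz": 0,"rx": 0,"ry": 0,"rz": 0,"fingers": 1}]'

```text
clock: 17.68
tcp_pos: [550.7, 245.6, 161.4]
eef_rot: [-3.106, 0.455, -0.007]
force: [-0.1, 0.5, -0.7]
width: 21.1
```

Run:
```python
from h import *
plan([489.5,82,80],-.33)
```

```text
t 17.68 now: tcp [550.7 245.6 161.4] yaw -0.291 tilt 0.005 w 21.1 | shift cm [-1.2  17.45  8.09] q6 2.15 | rz 0.039 | shift if turned first [-0.49 17.46  8.14]
```

Request:
move_arm --moves '[{"tx": 0,"ty": 3,"tz": 0,"rx": 0,"ry": 0,"rz": 0.039,"fingers": 1},{"tx": -0.1,"ty": 4.5,"tz": 0,"rx": 0,"ry": 0,"rz": 0,"fingers": 1},{"tx": -0.2,"ty": 4.5,"tz": 0,"rx": 0,"ry": 0,"rz": 0,"fingers": 1},{"tx": -0.2,"ty": 3.5,"tz": 0,"rx": 0,"ry": 0,"rz": 0,"fingers": 1},{"tx": 0,"ty": 2,"tz": 2,"rx": 0,"ry": 0,"rz": 0,"fingers": 1},{"tx": 0,"ty": 0,"tz": 2,"rx": 0,"ry": 0,"rz": 0,"fingers": 1},{"tx": 0,"ty": 0,"tz": 0,"rx": 0,"ry": 0,"rz": 0,"fingers": 1},{"tx": 0,"ty": 0,"tz": 0,"rx": 0,"ry": 0,"rz": 0,"fingers": 1}]'

```text
clock: 18.68
tcp_pos: [488.9, 81.0, 118.7]
eef_rot: [3.099, -0.516, -0.001]
force: [0.7, 0.4, -1.7]
width: 21.2
```

Run:
```python
from h import *
plan([489.5,82,83.6],-.33)
```

```text
t 18.68 now: tcp [488.9  81.  118.7] yaw -0.330 tilt 0.000 w 21.2 | shift cm [ 0.03 -0.11  3.51] q6 1.91 | rz 0.0 | shift if turned first [ 0.03 -0.11  3.51]
```

Request:
move_arm --moves '[{"tx": 0,"ty": -0.1,"tz": 0.8,"rx": 0,"ry": 0,"rz": 0,"fingers": 1},{"tx": 0,"ty": 0,"tz": 1,"rx": 0,"ry": 0,"rz": 0,"fingers": 1},{"tx": 0,"ty": 0,"tz": 0.6,"rx": 0,"ry": 0,"rz": 0,"fingers": 1},{"tx": 0,"ty": 0,"tz": 0.4,"rx": 0,"ry": 0,"rz": 0,"fingers": 1},{"tx": 0,"ty": 0,"tz": 0.2,"rx": 0,"ry": 0,"rz": 0,"fingers": 1},{"tx": 0,"ty": 0,"tz": 0.2,"rx": 0,"ry": 0,"rz": 0,"fingers": 1},{"tx": 0,"ty": 0,"tz": 0,"rx": 0,"ry": 0,"rz": 0,"fingers": 1},{"tx": 0,"ty": 0,"tz": 0,"rx": 0,"ry": 0,"rz": 0,"fingers": 1}]'

```text
clock: 19.68
tcp_pos: [489.4, 81.8, 86.8]
eef_rot: [-3.099, 0.516, -0.001]
force: [-0.3, -0.3, -1.0]
width: 21.1
```

Request:
move_arm --moves '[{"tx": 0,"ty": 0,"tz": 0.15,"rx": 0,"ry": 0,"rz": 0,"fingers": 1},{"tx": 0,"ty": 0,"tz": 0.1,"rx": 0,"ry": 0,"rz": 0,"fingers": 1},{"tx": 0,"ty": 0,"tz": 0,"rx": 0,"ry": 0,"rz": 0,"fingers": 1}]'

```text
clock: 20.05
tcp_pos: [489.1, 81.8, 84.0]
eef_rot: [3.099, -0.516, -0.0]
force: [0.7, -0.3, -1.1]
width: 21.2
```

Request:
move_arm --moves '[{"tx": 0,"ty": 0,"tz": 0.05,"rx": 0,"ry": 0,"rz": 0,"fingers": 1},{"tx": 0,"ty": 0,"tz": 0,"rx": 0,"ry": 0,"rz": 0,"fingers": 3},{"tx": 0,"ty": 0,"tz": 0,"rx": 0,"ry": 0,"rz": 0,"fingers": 5.5},{"tx": 0,"ty": 0,"tz": 0,"rx": 0,"ry": 0,"rz": 0,"fingers": 5.5},{"tx": 0,"ty": 0,"tz": 0,"rx": 0,"ry": 0,"rz": 0,"fingers": 5.5},{"tx": 0,"ty": 0,"tz": -3,"rx": 0,"ry": 0,"rz": 0,"fingers": 5.5},{"tx": 0,"ty": 0,"tz": -4,"rx": 0,"ry": 0,"rz": 0,"fingers": 5.5},{"tx": 0,"ty": 0,"tz": 0,"rx": 0,"ry": 0,"rz": 0,"fingers": 5.5}]'

```text
clock: 21.05
tcp_pos: [491.9, 81.9, 157.4]
eef_rot: [-3.098, 0.516, -0.011]
force: [1.0, -0.6, 0.9]
width: 54.8
```

Request:
move_arm --moves '[{"tx": 0,"ty": 0,"tz": 0,"rx": 0,"ry": 0,"rz": -0.14,"fingers": 5.5},{"tx": 0,"ty": 0,"tz": 0,"rx": 0,"ry": 0,"rz": -0.14,"fingers": 5.5},{"tx": 0,"ty": 0,"tz": 0,"rx": 0,"ry": 0,"rz": -0.14,"fingers": 5.5},{"tx": 0,"ty": 0,"tz": 0,"rx": 0,"ry": 0,"rz": 0,"fingers": 5.5}]'

```text
clock: 21.55
tcp_pos: [488.7, 81.8, 152.7]
eef_rot: [-3.138, -0.139, 0.002]
force: [-0.6, -0.4, -0.5]
width: 54.9
```

Run:
```python
from h import *
plan([450,-271,38],.09)
```

```text
t 21.55 now: tcp [488.7  81.8 152.7] yaw 0.089 tilt 0.001 w 54.9 | shift cm [-6.96 34.8  11.47] q6 1.49 | rz -0.001 | shift if turned first [-7.02 34.79 11.47]
```

Request:
move_arm --moves '[{"tx": -1,"ty": 5,"tz": 0,"rx": 0,"ry": 0,"rz": 0,"fingers": 5.5},{"tx": -1,"ty": 5,"tz": 0,"rx": 0,"ry": 0,"rz": 0,"fingers": 5.5},{"tx": -1,"ty": 5,"tz": 0,"rx": 0,"ry": 0,"rz": 0,"fingers": 5.5},{"tx": -1,"ty": 5,"tz": 0,"rx": 0,"ry": 0,"rz": 0,"fingers": 5.5},{"tx": -1,"ty": 5,"tz": 0,"rx": 0,"ry": 0,"rz": 0,"fingers": 5.5},{"tx": -1,"ty": 5,"tz": 0,"rx": 0,"ry": 0,"rz": 0,"fingers": 5.5},{"tx": -1,"ty": 4.8,"tz": 3,"rx": 0,"ry": 0,"rz": 0,"fingers": 5.5},{"tx": 0,"ty": 0,"tz": 4,"rx": 0,"ry": 0,"rz": 0,"fingers": 5.5}]'

```text
clock: 22.55
tcp_pos: [451.1, -275.3, 83.9]
eef_rot: [3.136, 0.129, 0.004]
force: [1.4, 0.5, -0.1]
width: 54.9
```

Run:
```python
from h import *
plan([450,-271,38],.09)
r=[];g=[]
P=(548.5,248,0,-.31)
for n,(u,v),(u2,v2) in (("scene",(320,205),(250,215)),("top",(216,165),(292,192))):
    im=capture(n)[:,:,::-1].copy(); cv2.imwrite(f"pics/{n}5.png",im); s=399/90
    d=cv2.convertScaleAbs(cv2.resize(im[v:v+90,u:u+90],(399,399),interpolation=cv2.INTER_CUBIC),alpha=1.1)
    for p,col in zip(parts([box(98,60,60,60),cyl(42,60,60)],*P),((0,255,0),(0,0,255))): cv2.polylines(d,[np.int32((cv2.convexHull(proj(n,p).astype(np.float32))-[u,v]+.5)*s)],True,col,1,cv2.LINE_AA)
    r.append(d); g+=[cv2.resize(im[v:v+90,u:u+90],(200,200),interpolation=cv2.INTER_CUBIC),cv2.resize(im[v2:v2+90,u2:u2+90],(199,200),interpolation=cv2.INTER_CUBIC)]
cv2.imwrite("pics/h.png",np.vstack([np.hstack(r),np.hstack(g)]))
```

```text
t 22.55 now: tcp [ 451.1 -275.3   83.9] yaw 0.082 tilt 0.004 w 54.9 | shift cm [-0.08 -0.45  4.58] q6 0.79 | rz -0.008 | shift if turned first [-0.07 -0.44  4.59]
```

View pics/h.png

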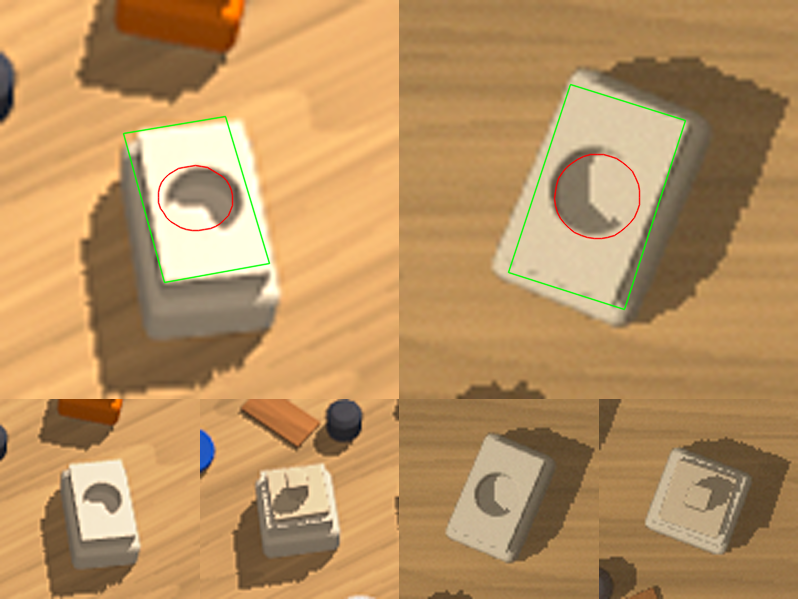

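The square lid sits in line on its jar. The oblong jar's mouth is about 2 mm up and left of my guess. I'll refine its yaw from the outline.

Run:
```python
from fit import *
masks={}
for n,uv in dict(scene=(366,225),top=(245,225)).items():
    im=cv2.imread(f"pics/{n}5.png"); 
    b=cv2.cvtColor(im,cv2.COLOR_BGR2HSV); m=(b[...,1]<75).astype(np.uint8)
    m=cv2.morphologyEx(m,cv2.MORPH_OPEN,np.ones((3,3),np.uint8)); k,l,s,c=cv2.connectedComponentsWithStats(m); i=l[uv[1],uv[0]]; print(n,i,s[i])
    cs=max(cv2.findContours((l==i).astype(np.uint8),0,2)[0],key=cv2.contourArea); mm=np.zeros(m.shape,np.uint8); cv2.drawContours(mm,[cs],-1,1,-1); masks[n]=mm
    r=cv2.minAreaRect(cs); bx=cv2.boxPoints(r); P=[onplane(n,q,30) for q in bx]; e=sorted([(np.linalg.norm(P[k]-P[k-1]),np.arctan2(*(P[k]-P[k-1])[[1,0]])) for k in range(4)]); print(n,e[-1],e[0],np.mean(P,0))
for n in masks: print(n,fit("jar_oblong",np.array([550,250]),0,{n:masks[n]},JAR["jar_oblong"]))
print(fit("jar_oblong",np.array([550,250]),0,masks,JAR["jar_oblong"]))
```

```text
scene 0 [     0      0    640    480 222974]
scene (np.float64(2212.1700768877126), np.float64(1.074221102745892)) (np.float64(1310.6110075008908), np.float64(-2.0833521656233316)) [287.70829227 279.42818365  30.        ]
top 12 [ 238  181   43   57 1471]
top (np.float64(114.12620273765063), np.float64(-0.39930491309699634)) (np.float64(72.57548804220447), np.float64(1.1639441542801)) [551.6462949  250.10975232  30.        ]
scene (array([ 5.69330769e+02,  2.33562334e+02, -6.91254575e-02,  3.52338293e+00]), np.float64(0.7913975606040464))
top (array([551.82767107, 253.39970696,  -1.84547433,   2.69724397]), np.float64(0.20546351763917928))
(array([552.82988087, 253.11798018,  -3.58298653,   2.7212381 ]), np.float64(1.0153204341039568))
```

Request:
move_arm --moves '[{"tx": 0,"ty": -0.3,"tz": 2,"rx": 0,"ry": 0,"rz": 0,"fingers": 5.5},{"tx": 0,"ty": 0,"tz": 1.7,"rx": 0,"ry": 0,"rz": 0,"fingers": 5.5},{"tx": 0,"ty": 0,"tz": 0,"rx": 0,"ry": 0,"rz": 0,"fingers": 5.5},{"tx": 0,"ty": 0,"tz": 0,"rx": 0,"ry": 0,"rz": 0,"fingers": 5.5}]'

```text
clock: 23.15
tcp_pos: [451.0, -268.2, 47.4]
eef_rot: [3.138, 0.141, 0.001]
force: [0.3, -0.1, 0.8]
width: 55.3
```

Request:
move_arm --moves '[{"tx": 0,"ty": 0.3,"tz": 0.5,"rx": 0,"ry": 0,"rz": 0,"fingers": 5.5},{"tx": 0,"ty": 0,"tz": 0.4,"rx": 0,"ry": 0,"rz": 0,"fingers": 5.5},{"tx": 0,"ty": 0,"tz": 0,"rx": 0,"ry": 0,"rz": 0,"fingers": 5.5},{"tx": 0,"ty": 0,"tz": 0,"rx": 0,"ry": 0,"rz": 0,"fingers": 3},{"tx": 0,"ty": 0,"tz": 0,"rx": 0,"ry": 0,"rz": 0,"fingers": 1},{"tx": 0,"ty": 0,"tz": 0,"rx": 0,"ry": 0,"rz": 0,"fingers": 1},{"tx": 0,"ty": 0,"tz": 0,"rx": 0,"ry": 0,"rz": 0,"fingers": 1},{"tx": 0,"ty": 0,"tz": 0,"rx": 0,"ry": 0,"rz": 0,"fingers": 1}]'

```text
clock: 24.15
tcp_pos: [450.9, -271.2, 37.8]
eef_rot: [3.138, 0.141, 0.001]
force: [-0.1, -0.1, 1.8]
width: 19.1
```

Request:
move_arm --moves '[{"tx": 0,"ty": 0,"tz": -2,"rx": 0,"ry": 0,"rz": 0,"fingers": 1},{"tx": 0,"ty": 0,"tz": -4,"rx": 0,"ry": 0,"rz": 0,"fingers": 1},{"tx": 0,"ty": 0,"tz": -4,"rx": 0,"ry": 0,"rz": 0,"fingers": 1},{"tx": 0,"ty": 0,"tz": -3,"rx": 0,"ry": 0,"rz": 0,"fingers": 1},{"tx": 0,"ty": 0,"tz": 0,"rx": 0,"ry": 0,"rz": 0.158,"fingers": 1},{"tx": 0,"ty": 0,"tz": 0,"rx": 0,"ry": 0,"rz": 0.158,"fingers": 1},{"tx": 0,"ty": 0,"tz": 0,"rx": 0,"ry": 0,"rz": 0.158,"fingers": 1},{"tx": 0,"ty": 0,"tz": 0,"rx": 0,"ry": 0,"rz": 0,"fingers": 1}]'

```text
clock: 25.15
tcp_pos: [450.4, -270.8, 167.2]
eef_rot: [-3.084, 0.598, 0.001]
force: [-0.5, 0.3, -1.5]
width: 19.5
```

Run:
```python
from h import *
plan([550.7,250.3,76],-.38)
```

```text
t 25.15 now: tcp [ 450.4 -270.8  167.2] yaw -0.383 tilt 0.001 w 19.5 | shift cm [-10.15 -52.09   9.14] q6 1.26 | rz -0.003 | shift if turned first [-10.02 -52.12   9.12]
```

Request:
move_arm --moves '[{"tx": -0.6,"ty": -3.2,"tz": 0,"rx": 0,"ry": 0,"rz": 0,"fingers": 1},{"tx": -1,"ty": -5,"tz": 0,"rx": 0,"ry": 0,"rz": 0,"fingers": 1},{"tx": -1,"ty": -5,"tz": 0,"rx": 0,"ry": 0,"rz": 0,"fingers": 1},{"tx": -1,"ty": -5,"tz": 0,"rx": 0,"ry": 0,"rz": 0,"fingers": 1},{"tx": -1,"ty": -5,"tz": 0,"rx": 0,"ry": 0,"rz": 0,"fingers": 1},{"tx": -1,"ty": -5,"tz": 0,"rx": 0,"ry": 0,"rz": 0,"fingers": 1},{"tx": -1,"ty": -5,"tz": 0,"rx": 0,"ry": 0,"rz": 0,"fingers": 1},{"tx": -1,"ty": -5,"tz": 0,"rx": 0,"ry": 0,"rz": 0,"fingers": 1}]'

```text
clock: 26.15
tcp_pos: [523.4, 113.2, 167.5]
eef_rot: [3.085, -0.594, 0.0]
force: [1.2, -0.4, -0.1]
width: 19.2
```

Request:
move_arm --moves '[{"tx": -1,"ty": -5,"tz": 0,"rx": 0,"ry": 0,"rz": 0,"fingers": 1},{"tx": -1,"ty": -5,"tz": 0,"rx": 0,"ry": 0,"rz": 0,"fingers": 1},{"tx": -0.5,"ty": -3.8,"tz": 2.5,"rx": 0,"ry": 0,"rz": 0,"fingers": 1},{"tx": 0,"ty": 0,"tz": 3,"rx": 0,"ry": 0,"rz": 0,"fingers": 1},{"tx": 0,"ty": 0,"tz": 0,"rx": 0,"ry": 0,"rz": 0,"fingers": 1},{"tx": 0,"ty": 0,"tz": 0,"rx": 0,"ry": 0,"rz": 0,"fingers": 1}]'

```text
clock: 26.9
tcp_pos: [552.3, 248.6, 113.4]
eef_rot: [-3.084, 0.598, -0.001]
force: [-0.1, -0.8, -0.8]
width: 19.2
```

Run:
```python
from h import *
plan([550.7,250.3,75],-.38)
```

```text
t 26.90 now: tcp [552.3 248.6 113.4] yaw -0.383 tilt 0.000 w 19.2 | shift cm [-0.22 -0.09  3.84] q6 2.25 | rz -0.003 | shift if turned first [-0.21 -0.1   3.84]
```

Request:
move_arm --moves '[{"tx": -0.2,"ty": -0.1,"tz": 0.8,"rx": 0,"ry": 0,"rz": 0,"fingers": 1},{"tx": 0,"ty": 0,"tz": 1,"rx": 0,"ry": 0,"rz": 0,"fingers": 1},{"tx": 0,"ty": 0,"tz": 0.8,"rx": 0,"ry": 0,"rz": 0,"fingers": 1},{"tx": 0,"ty": 0,"tz": 0.5,"rx": 0,"ry": 0,"rz": 0,"fingers": 1},{"tx": 0,"ty": 0,"tz": 0.2,"rx": 0,"ry": 0,"rz": 0,"fingers": 1},{"tx": 0,"ty": 0,"tz": 0.2,"rx": 0,"ry": 0,"rz": 0,"fingers": 1},{"tx": 0,"ty": 0,"tz": 0,"rx": 0,"ry": 0,"rz": 0,"fingers": 1},{"tx": 0,"ty": 0,"tz": 0,"rx": 0,"ry": 0,"rz": 0,"fingers": 1}]'

```text
clock: 27.9
tcp_pos: [550.7, 250.6, 77.9]
eef_rot: [-3.084, 0.6, -0.001]
force: [0.4, -0.5, -1.7]
width: 19.4
```

Request:
move_arm --moves '[{"tx": 0,"ty": 0,"tz": 0.15,"rx": 0,"ry": 0,"rz": 0,"fingers": 1},{"tx": 0,"ty": 0,"tz": 0.1,"rx": 0,"ry": 0,"rz": 0,"fingers": 1},{"tx": 0,"ty": 0,"tz": 0,"rx": 0,"ry": 0,"rz": 0,"fingers": 1}]'

```text
clock: 28.28
tcp_pos: [550.4, 250.5, 75.0]
eef_rot: [3.084, -0.6, -0.0]
force: [0.3, 0.3, -1.6]
width: 19.0
```

Request:
move_arm --moves '[{"tx": 0,"ty": 0,"tz": 0.07,"rx": 0,"ry": 0,"rz": 0,"fingers": 1},{"tx": 0,"ty": 0,"tz": 0,"rx": 0,"ry": 0,"rz": 0,"fingers": 3},{"tx": 0,"ty": 0,"tz": 0,"rx": 0,"ry": 0,"rz": 0,"fingers": 5.5},{"tx": 0,"ty": 0,"tz": 0,"rx": 0,"ry": 0,"rz": 0,"fingers": 5.5},{"tx": 0,"ty": 0,"tz": 0,"rx": 0,"ry": 0,"rz": 0,"fingers": 5.5},{"tx": 0,"ty": 0,"tz": -3,"rx": 0,"ry": 0,"rz": 0,"fingers": 5.5},{"tx": 0,"ty": 0,"tz": -4,"rx": 0,"ry": 0,"rz": 0,"fingers": 5.5},{"tx": 0,"ty": 0,"tz": -4,"rx": 0,"ry": 0,"rz": 0,"fingers": 5.5}]'

```text
clock: 29.28
tcp_pos: [550.2, 250.5, 185.3]
eef_rot: [3.084, -0.6, -0.001]
force: [-0.7, -0.3, 0.3]
width: 54.7
```

Request:
move_arm --moves '[{"tx": 0.5,"ty": 5.5,"tz": 0,"rx": 0,"ry": 0,"rz": 0,"fingers": 5.5},{"tx": 0.5,"ty": 5.5,"tz": 0,"rx": 0,"ry": 0,"rz": 0,"fingers": 5.5},{"tx": 0.5,"ty": 5.5,"tz": 0,"rx": 0,"ry": 0,"rz": 0,"fingers": 5.5},{"tx": 0.5,"ty": 5.5,"tz": 0,"rx": 0,"ry": 0,"rz": 0,"fingers": 5.5},{"tx": 0.5,"ty": 5.5,"tz": 0,"rx": 0,"ry": 0,"rz": 0,"fingers": 5.5},{"tx": 0.5,"ty": 5.5,"tz": 0,"rx": 0,"ry": 0,"rz": 0,"fingers": 5.5},{"tx": 0.5,"ty": 5.5,"tz": 0,"rx": 0,"ry": 0,"rz": 0,"fingers": 5.5},{"tx": 0.5,"ty": 5.5,"tz": 0,"rx": 0,"ry": 0,"rz": 0,"fingers": 5.5}]'

```text
clock: 30.28
tcp_pos: [422.0, -174.0, 184.8]
eef_rot: [3.084, -0.6, 0.002]
force: [0.5, 0.8, -0.7]
width: 54.9
```

Request:
move_arm --moves '[{"tx": 0.5,"ty": 5.5,"tz": 0,"rx": 0,"ry": 0,"rz": 0,"fingers": 5.5},{"tx": 0.5,"ty": 5.5,"tz": 0,"rx": 0,"ry": 0,"rz": 0,"fingers": 5.5},{"tx": 0,"ty": 0,"tz": 0,"rx": 0,"ry": 0,"rz": 0,"fingers": 5.5}]'

```text
clock: 30.65
tcp_pos: [389.5, -281.4, 184.7]
eef_rot: [3.081, -0.608, 0.001]
force: [-0.8, 0.6, 0.4]
width: 55.3
```

Run:
```python
from h import *
plan([0,0,0]); o=[]
for n,q in dict(scene=((250,200),(320,195),(200,285)),top=((292,192),(216,165),(380,140))).items():
    im=capture(n)[:,:,::-1].copy(); cv2.imwrite(f"pics/{n}6.png",im); o.append(np.hstack([cv2.resize(im[v:v+90,u:u+90],(266,266),interpolation=cv2.INTER_CUBIC) for u,v in q]))
cv2.imwrite("pics/i.png",np.vstack(o))
```

```text
t 30.65 now: tcp [ 389.5 -281.4  184.7] yaw -0.390 tilt 0.001 w 55.3 | shift cm [-46.73 -11.26  18.43] q6 1.17
```

View pics/i.png

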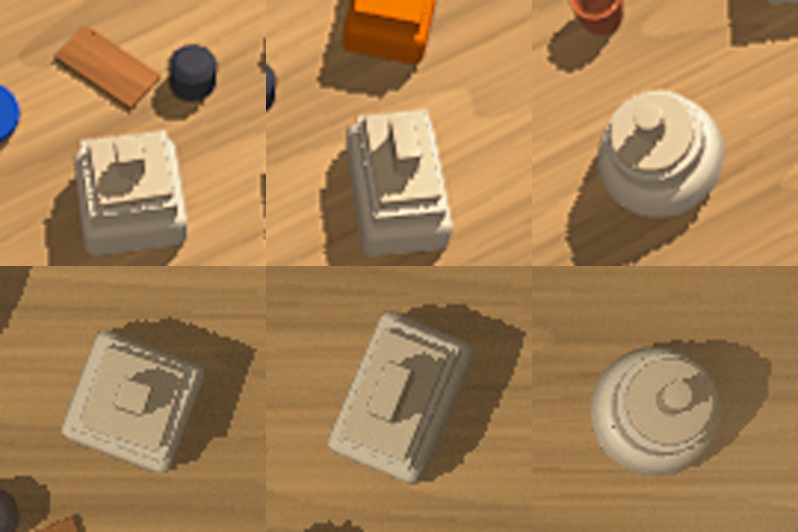

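All three lids sit flat, centred and in line on their own jars in both views, and the arm is clear. I'm handing in.

```bash
python3 -c "
from bench import workorder
print(workorder.hand_in())"
```

```text
the job is handed in; nothing more can be done
None
```

I parked the oblong lid on the plaster disc, put the round lid on the round jar and the square lid on the square jar. I then moved the oblong lid from the disc to the oblong jar and handed the job in at about 31 s. No verdict was reported.

- **Last pictures (both cameras):** each lid sits level and flat on its own jar. The square and oblong lids are in line with their jars by eye, and the arm was well clear. I saw no sign that a jar had moved, though I did not measure jar positions again at the end.
- **Seating heights:** each lid was let go within about 1 mm of the seated height worked out from its grasp. No reading reported after a move exceeded about 5.5 N.
- **What disagreed:** the two cameras differed by up to about 3 mm on the lids and about 10 mm on my first by-eye reading of the round jar's mouth. I averaged the readings and corrected them with outline overlays. The oblong jar's angle came out between -0.31 and -0.45 rad depending on the method. I used -0.38, which leaves a margin within the 0.26 rad limit.
- **One failed check:** the colour-mask fit of the oblong jar failed in the scene camera, so its position rests on the mouth outline in both pictures and the jar outline in the top camera.

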